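Let the lime out of the fruit dispenser

TASK

Let the lime out of the two-lane fruit dispenser: with the fingertips press down the front pad of the lever beside the lime's lane until its gate lifts and the lime has rolled into the catch compartment in front, then let the lever come back up so that the gate closes. Leave the lemon shut in behind its gate and its lever unpressed, do not touch either fruit with the robot, and do not disturb the other things on the counter.

Things in the scene. Friction and masses are not known exactly. Their poses are not given: they have to be found in the camera images.
- dispenser: Low two-lane fruit dispenser of light wood, fixed, 265 mm long (x), 230 mm wide over the levers' pads, 118 mm high at the back. Origin: on the counter, midway between the lanes, below the closed gates. x points uphill, away from the robot (yaw within 0.2 rad), y left, z up. Two lanes 80 mm wide, centres at y = +0.0435 and -0.0435: each a 20 degree ramp, 50 mm above the counter at the gate.
- catch_left (a point): Centre of the floor of the left lane's catch compartment, which is level, 6 mm above the counter, and reaches from dispenser x = -0.075 (foot of the ramp) to x = -0.164; its walls are 44 mm high.
- catch_right (a point): The same for the right lane.
- lime_center (a point): Centre of the loose lime (small, round, about 49 mm; it rolls freely). At the start it rests against the closed gate of one lane, left or right.
- lemon_center (a point): Centre of the loose lemon (longer, with pointed ends, 71 x 53 x 51 mm, lying across its lane). At the start it rests against the closed gate of the other lane.
- lever_left (a joint): Angle (rad) of the left rocking lever, a steel V outside the left wall (y > 0), pivot at dispenser x = -0.09, z = 0.08: its front end (robot's side) carries the pad, its rear end the barred gate of the left lane. 0 = gate down, 0.6 = end stop, pad down, gate up. A spring returns it: 2 N at the pad to start, 5 to 6 N at the stop. Fruit passes the gate from about 0.4 to 0.5 rad.
- lever_right (a joint): The same for the right lever and the right lane (y < 0), outside the right wall.
- pad_left_top (a point): Centre of the upper face of the left pressing pad, a steel plate 28 (along x) x 24 x 8 mm: at dispenser x = -0.173, y = 0.103, z = 0.117 when the gate is down; pressed to the end stop it comes down by 53 mm and shifts 7 mm toward the robot. The pad leans 0.3 rad, front edge up, when the gate is down, and as much the other way at the stop.
- pad_right_top (a point): The same for the right pad, at dispenser x = -0.173, y = -0.103, z = 0.117 when the gate is down.
- garlic: Bystander: loose garlic bulb, 53 mm, left of the dispenser near the left pad. Origin: centre of its underside.
- timer: Bystander: loose white kitchen timer, 65 mm wide, 53 mm high, left of the dispenser, farther back. Origin: centre of its underside.
- candle: Bystander: loose tea light, 38 mm wide, 15 mm high, right of the dispenser near the right pad. Origin: centre of its underside.
- mill: Bystander: loose small mill, 44 mm wide, 90 mm high, right of the dispenser, farther back. Origin: centre of its underside.
- salt_cellar: Bystander: loose small metal dish, 72 mm wide, 35 mm high, on the front left corner of the counter. Origin: centre of its underside.
There are look-alikes about, which are no part of the job. There is more than one size of the part that bears lime_center; the job needs the larger.

How it is judged:
By the outcome, as a careful person would: the job done as asked, in the order asked, and still so for the second after the job is handed in, with the robot touching nothing.
It also fails if it takes over 35 s, if anything falls off the work surface, if the arm or the gripper's body presses on something with over 40 N, if the wrist force passes 120 N, or if a joint passes its speed limit or range.

ROBOT

A 6-joint arm with a two-finger parallel gripper is mounted at the origin on a cart in front of the work surface, level with it; the furniture and walls round the work are solid. World frame = base frame: x ahead of the robot, y to its left, z up, the work surface at z = 0. Lengths are in m, angles in degrees, forces in N, time in s.
With the tool pointing down it reaches from about 0.35 to 0.95 m from the base axis. Payload 17.4 kg.
Tool frame: the origin (TCP) lies between the finger pads; the fingertips stand 8 mm ahead of it and the grasp point (between the pads) lies 11 mm behind it (arm.tip_extent is the distance from the TCP to the fingertips, in m); z points along the fingers, y is the line along which they close (so a half turn about z gives the same grasp; the last joint's range is limited). The gripper opens to 93 mm and grips with 3 to 60 N. Pads are 15 mm wide; open, the fingers measure 128 mm over their backs; the gripper's body (75 mm by 188 mm) begins 65 mm behind the grasp point.
Start: joints at [-73.671, 6.646, 82.598, -0, 90.757, -2.166], TCP at [0.214, -0.64, 0.227] pointing down, gripper open.
Joint ranges: [-162.19, 162.19], [-47.58, 125.68], [4.15, 143.07], [-65.23, 245.23], [0.69, 171.88], [-170.13, 170.13]. Speed limits (degrees/s): [108.29, 108.29, 127.2, 180, 180, 180].

INTERFACE

Orientations are given as a 3x3 rotation matrix whose columns are the frame's x, y, z axes.
In Python, from workcell import status, capture, finish_job, arm gives the robot as it stands.
- The arm moves only by the tool jog_arm, never from a script. Its argument "targets" is a list that holds one entry, the list of rows, each a list of 6 numbers: the shift along the tool's x, y, z in cm, then the turn, a rotation vector about the tool's x, y, z in rad. In form: [[[tx, ty, tz, ax, ay, az], ...]]. A call has exactly 5 rows; each row shifts and turns the commanded pose from where the row before left it, along the tool's axes as they then stand; what a row does not reach is not made up. A row lasts 1/8 s, in which the tool goes at most 62.5 mm and 10.7 degrees, less where a joint would pass 70% of its speed; a pose out of reach is approached as far as the arm can. A call is refused whole if a number of a shift passes 6.25 or a number of a turn 0.188, either way. A call with a gripper value outside its range is refused whole. "claw" is the opening, from 0 (shut) to 1 (fully open), set as the call begins (left out, the last holds). The fingers move at their own pace and stop on an object; the grip force is fixed at half the most. Time passes only in rows, so rows that do not move let the fingers close, or fill a call up. It gives the time, the measured TCP pose, the force, the opening and the grip force at its end, in the units of the state.
- status.state(): the state, without advancing time (a new reading comes with each control period).
- capture(name): name is "side" or "top" or "wrist"; returns a dict with "frame" (400x640x3 uint8, blue, green, red), "fx", "fy", "cx", "cy" (pixels), "camera_from_world" (4x4, takes a point from world to camera coordinates). Camera axes: x right, y down, z forward; pixel columns grow to the right and rows downward; lengths in m; the calibration is good to about 2 mm. A picture is of the moment at which its call begins. There is no depth.
- finish_job(): hands the job in; it is judged then, once.
The state is a dict: "time": time; "joint_pos": joint angles; "qvel": joint speeds; "joint_torque": joint torques, N m; "tcp_pos": TCP position; "tcp_rot": TCP orientation; "force": force on the tool from outside, world axes, zero at the start; "ft_torque": the same for the moment, N m; "width": finger opening in m; "gripper_force": force on a finger pad.
Only numpy, scipy, OpenCV 4.12 (cv2) and the standard library are available. Lean on these libraries where they do the work, as an engineer would, in place of code of your own. Each camera call takes 0.05 s, during which the arm holds its last target. There are 200 camera calls.

## Working session

There is one attempt and no reset: what is moved stays moved. The work goes in short steps, Python scripts to look and compute and a tool call to move; the robot and the scene stay as the last step left them, time stands still between calls to the robot, and variables do not carry over. Pictures are saved under pics/ and viewed, at most 10 in all, crops included, and the job is handed in when it is done.

Besides the shell and the picture viewer there is one more tool, called after "Request:" by a JSON object that holds its "api" and its "payload", one argument or row to a line. jog_arm: Moves the arm, as the interface text tells. Its arguments: {"type":"object","properties":{"targets":{"type":"array"},"claw":{"type":"number"}},"required":["targets"]}

```bash
mkdir -p pics; ls
python3 - <<'E'
from workcell import status,capture,arm
import cv2,pickle
d={}
for n in("top","side"):
    c=capture(n); d[n]=c; cv2.imwrite(f"pics/{n}0.png",c["frame"]); print(n,c["fx"],c["cx"],c["cy"],c["camera_from_world"].round(3).tolist())
pickle.dump(d,open("c0.pkl","wb"))
s=status.state();print(s["time"],s["tcp_pos"],s["tcp_rot"],s["force"],arm.tip_extent)
E
```

```text
pics
top 404.1994224317426 320.08289610350266 186.60896884177595 [[-0.01, -1.0, 0.015, 0.168], [-0.999, 0.01, -0.037, 0.539], [0.037, -0.016, -0.999, 0.918], [0.0, 0.0, 0.0, 1.0]]
side 467.38670621696133 311.94974118571935 196.05373995066475 [[-0.948, -0.319, -0.003, 0.547], [-0.196, 0.59, -0.783, 0.058], [0.252, -0.742, -0.621, 1.311], [0.0, 0.0, 0.0, 1.0]]
0.1 [ 0.2140619  -0.63997561  0.22599846] [[ 9.48359347e-01  3.17197822e-01 -3.02658268e-04]
 [ 3.17197965e-01 -9.48358823e-01  9.96629543e-04]
 [ 2.91000810e-05 -1.04116553e-03 -9.99999458e-01]] [-0.80260658 -0.16523887  0.21417789] 0.008
```

View pics/top0.png

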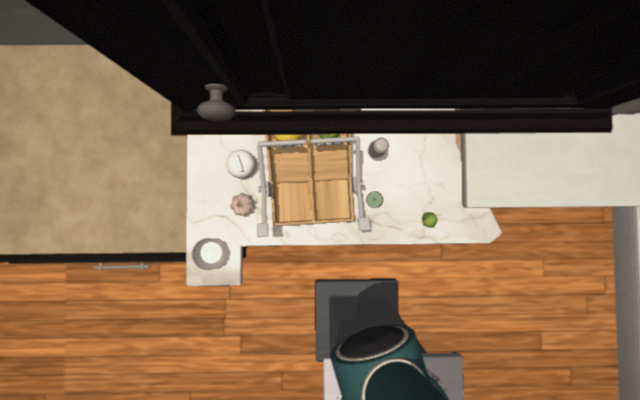

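View pics/side0.png

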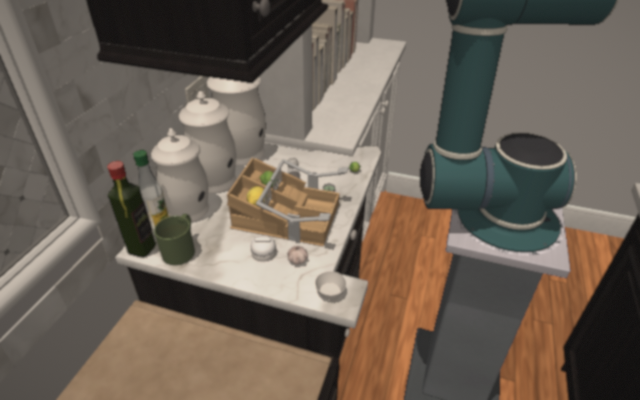

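The top view shows the lemon (yellow) in the left lane at about (287,136) and the lime (green) in the right lane at about (330,135). A small look-alike lime lies on the counter at (430,219). The right pad is at about (364,224), with the candle at (374,199). The side view confirms lemon left and lime right. Next I'll measure the pads at sub-pixel level.

```bash
cat > h.py <<'E'
import numpy as np,cv2
def ray(c,px,z):
    T=c["camera_from_world"];R,t=T[:3,:3],T[:3,3];o=-R.T@t
    d=R.T@np.array([(px[0]-c["cx"])/c["fx"],(px[1]-c["cy"])/c["fy"],1]);return o+d*(z-o[2])/d[2]
def proj(c,p):
    q=c["camera_from_world"]@np.r_[p,1];return np.array([c["fx"]*q[0]/q[2]+c["cx"],c["fy"]*q[1]/q[2]+c["cy"]])
E
python3 - <<'E'
import pickle,cv2,numpy as np
from h import *
d=pickle.load(open("c0.pkl","rb"));t=d["top"];s=d["side"]
pl=ray(t,(262.5,229.5),.117);pr=ray(t,(364,224.5),.117)
print("pads",pl,pr,"dist",np.linalg.norm(pl-pr),"yaw",np.arctan2(*( (pl-pr)[:2]*[-1,1])))
print("side px",proj(s,pl),proj(s,pr))
print("candle",ray(t,(374,199),.015),"look-alike",ray(t,(430,219),.02),"salt",ray(t,(211,253),.035),"garlic",ray(t,(243,204),.04),"mill",ray(t,(379,148),.09))
a=cv2.resize(t["frame"][120:250,230:450],None,fx=3.6,fy=3.6,interpolation=cv2.INTER_CUBIC)
b=cv2.resize(s["frame"][145:255,215:385],None,fx=4.6,fy=4.6,interpolation=cv2.INTER_CUBIC)
cv2.imwrite("pics/a.png",a);cv2.imwrite("pics/b.png",b)
E
```

```text
pads [0.45130383 0.2808202  0.117     ] [0.4590595  0.07614341 0.117     ] dist 0.20482368230550496 yaw 0.03787412249570732
side px [323.98970998 213.71183419] [343.42497449 167.56643858]
candle [0.51088186 0.03991335 0.015     ] look-alike [ 0.46425184 -0.0858617   0.02      ] salt [0.39546005 0.40478423 0.035     ] garlic [0.5026709  0.33323169 0.04      ] mill [0.6175785  0.03891505 0.09      ]
```

View pics/a.png

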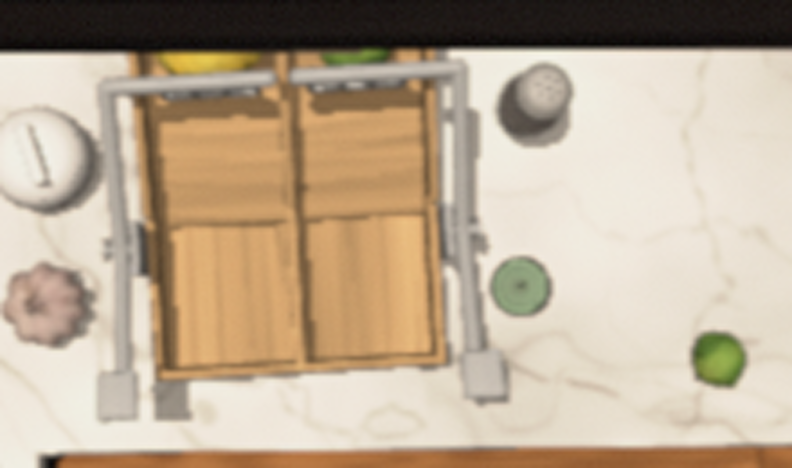

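View pics/b.png

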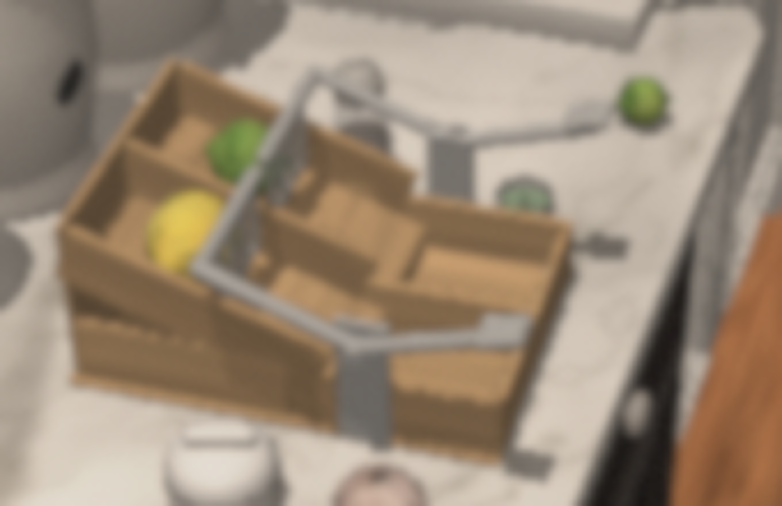

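The right lane holds the lime, so the right pad is the one to press. Cast onto z = 0.117, it lies at about (0.459, 0.075). The pads measure 0.205 m apart against the true 0.206, and the yaw is about 0.038. First I'll close the fingers and square the tool to the dispenser.

Request:
{"api": "jog_arm", "payload": {
  "targets": [
    [[0,0,0,0,0,0.057],[0,0,0,0,0,0.057],[0,0,0,0,0,0.057],[0,0,0,0,0,0.057],[0,0,0,0,0,0.057]]
  ],
  "claw": 0
}}

```text
time: 0.72
tcp_pos: [0.2141, -0.64, 0.2262]
tcp_rot: [[0.999, 0.036, -0.0], [0.036, -0.999, 0.001], [-0.0, -0.001, -1.0]]
force: [-0.5, -0.4, -0.4]
width: 0.0473
gripper_force: 0.0
```

```bash
cat >> h.py <<'E'
def rel(p):
    from workcell import status
    s=status.state();R=np.array(s["tcp_rot"]);print(s["time"],"tcp",s["tcp_pos"].round(4),"yaw",np.arctan2(R[1,0],R[0,0]).round(4),"z",R[:,2].round(3),"w",s["width"],"F",np.round(s["force"],1),"cm",(R.T@(np.array(p)-s["tcp_pos"])*100).round(2))
E
python3 -c "
from h import *
rel([.459,.0755,.2])"
```

```text
0.725 tcp [ 0.2141 -0.64    0.2262] yaw 0.0359 z [-0.     0.001 -1.   ] w 0.04726743602015645 F [-0.5 -0.4 -0.4] cm [ 27.04 -70.62   2.67]
```

Request:
{"api": "jog_arm", "payload": {
  "targets": [
    [[1.8,-4.7,0,0,0,0],[1.8,-4.7,0,0,0,0],[1.8,-4.7,0,0,0,0],[1.8,-4.7,0,0,0,0],[1.8,-4.7,0,0,0,0]]
  ]
}}

```text
time: 1.35
tcp_pos: [0.2953, -0.4003, 0.2264]
tcp_rot: [[0.999, 0.037, -0.0], [0.037, -0.999, 0.0], [-0.0, -0.0, -1.0]]
force: [1.4, -0.2, 0.2]
width: 0.001
gripper_force: 0.0
```

Request:
{"api": "jog_arm", "payload": {
  "targets": [
    [[1.8,-4.7,0,0,0,0],[1.8,-4.7,0,0,0,0],[1.8,-4.7,0,0,0,0],[1.8,-4.7,0,0,0,0],[1.8,-4.7,0,0,0,0]]
  ]
}}

```text
time: 1.98
tcp_pos: [0.3763, -0.1621, 0.2266]
tcp_rot: [[0.999, 0.037, 0.0], [0.037, -0.999, -0.0], [0.0, 0.0, -1.0]]
force: [1.4, 0.1, 0.4]
width: 0.0003
gripper_force: 0.0
```

Request:
{"api": "jog_arm", "payload": {
  "targets": [
    [[1.8,-4.7,0,0,0,0],[1.8,-4.7,0,0,0,0],[1.8,-4.7,0,0,0,0],[1.8,-4.7,0,0,0,0],[1.8,-4.7,0,0,0,0]]
  ]
}}

```text
time: 2.6
tcp_pos: [0.4574, 0.0763, 0.2266]
tcp_rot: [[0.999, 0.038, 0.0], [0.038, -0.999, -0.0], [0.0, 0.0, -1.0]]
force: [0.7, -0.9, 1.1]
width: 0.0003
gripper_force: 0.0
```

```bash
python3 -c "
from h import *
rel([.459,.0755,.14])
from workcell import capture
c=capture('wrist');s=capture('side')
import numpy as np
print(proj(c,[.459,.0755,.117]),proj(s,[.459,.0755,.117]))
cv2.imwrite('pics/w1.png',np.hstack([cv2.resize(c['frame'],(480,300)),cv2.resize(s['frame'][110:300,180:380],(316,300))]))"
```

```text
2.6 tcp [0.4574 0.0763 0.2266] yaw 0.038 z [ 0. -0. -1.] w 0.00030776514492075735 F [ 0.7 -0.9  1.1] cm [0.15 0.09 8.66]
[326.06445564 194.35862428] [343.50795608 167.44408114]
```

View pics/w1.png

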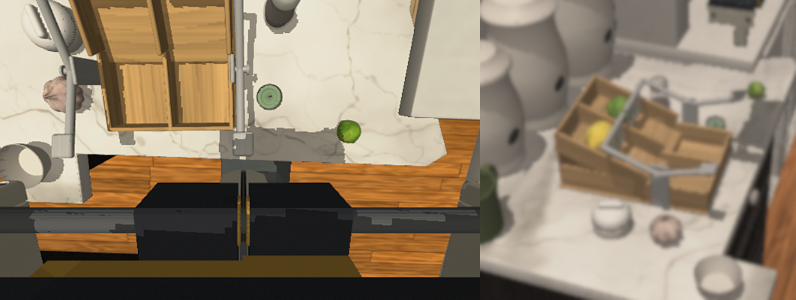

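The wrist view shows the right pad at about (324,191) full scale, against a predicted (326,194), so the aim is good. The way down is clear.

Request:
{"api": "jog_arm", "payload": {
  "targets": [
    [[0.1,0.1,2.0,0,0,0],[0.05,0,2.0,0,0,0],[0,0,2.0,0,0,0],[0,0,1.5,0,0,0],[0,0,1.0,0,0,0]]
  ]
}}

```text
time: 3.32
tcp_pos: [0.4586, 0.0733, 0.1405]
tcp_rot: [[0.999, 0.037, -0.001], [0.037, -0.999, -0.0], [-0.001, 0.0, -1.0]]
force: [0.1, 0.2, -1.0]
width: 0.0006
gripper_force: 0.0
```

Request:
{"api": "jog_arm", "payload": {
  "targets": [
    [[0,0,0.6,0,0,0],[0,0,0.6,0,0,0],[0,0,0.6,0,0,0],[0,0,0.6,0,0,0],[0,0,0.6,0,0,0]]
  ]
}}

```text
time: 3.95
tcp_pos: [0.4589, 0.0737, 0.1115]
tcp_rot: [[0.999, 0.038, 0.0], [0.038, -0.999, 0.0], [0.0, -0.0, -1.0]]
force: [-1.2, 0.6, 3.9]
width: 0.0002
gripper_force: 1.7
```

```bash
python3 -c "
from h import *
rel([.455,.0755,.078])
from workcell import capture
c=capture('wrist');s=capture('side')
cv2.imwrite('pics/w2.png',np.hstack([cv2.resize(c['frame'],(480,300)),cv2.resize(s['frame'][110:300,180:380],(316,300))]))"
```

```text
3.95 tcp [0.4589 0.0737 0.1115] yaw 0.0378 z [ 0.  0. -1.] w 0.00018174940133549743 F [-1.2  0.6  3.9] cm [-0.38 -0.2   3.35]
```

View pics/w2.png

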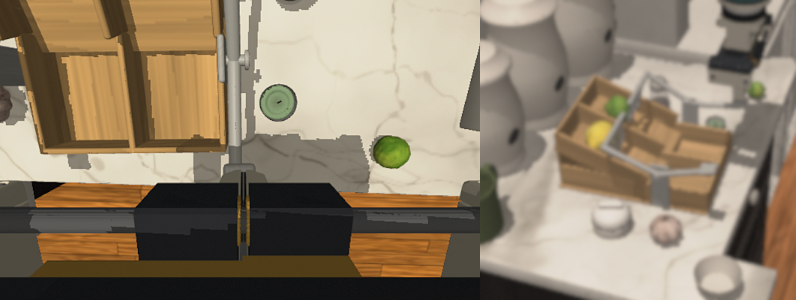

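The fingertips sit centred on the right pad at (243,170) in the wrist half. The right lever is starting to move under a 3.9 N spring load. I'll keep pressing.

Request:
{"api": "jog_arm", "payload": {
  "targets": [
    [[-0.1,0,0.6,0,0,0],[-0.1,0,0.6,0,0,0],[-0.1,0,0.6,0,0,0],[-0.1,0,0.6,0,0,0],[0,0,0.4,0,0,0]]
  ]
}}

```text
time: 4.68
tcp_pos: [0.4551, 0.0735, 0.0835]
tcp_rot: [[0.999, 0.038, 0.001], [0.038, -0.999, 0.0], [0.001, -0.0, -1.0]]
force: [3.3, 0.3, 5.3]
width: 0.0003
gripper_force: 2.5
```

Request:
{"api": "jog_arm", "payload": {
  "targets": [
    [[0,0,0.2,0,0,0],[0,0,0.1,0,0,0],[0,0,0.1,0,0,0],[0,0,0,0,0,0],[0,0,0,0,0,0]]
  ]
}}

```text
time: 5.3
tcp_pos: [0.4551, 0.0735, 0.0797]
tcp_rot: [[0.999, 0.038, 0.001], [0.038, -0.999, 0.0], [0.001, -0.0, -1.0]]
force: [1.2, 0.1, 4.7]
width: 0.0001
gripper_force: 2.4
```

```bash
python3 -c "
from h import *
rel([.455,.0755,.076])
from workcell import capture
c=capture('wrist');s=capture('side')
cv2.imwrite('pics/w3.png',np.hstack([cv2.resize(c['frame'],(480,300)),cv2.resize(s['frame'][110:300,180:380],(316,300))]))"
```

```text
5.3 tcp [0.4551 0.0735 0.0797] yaw 0.0378 z [ 0.001  0.    -1.   ] w 0.0001411737036580366 F [1.2 0.1 4.7] cm [ 0.   -0.2   0.37]
```

View pics/w3.png

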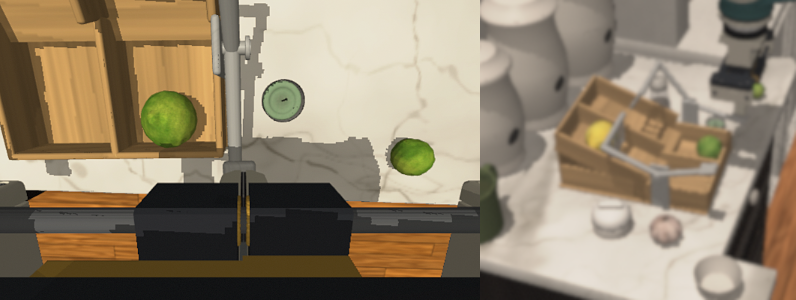

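The lime is in the right catch compartment at (168,118) in the wrist half, and the lemon is still behind its gate. Now I'll let the lever come back up gently.

Request:
{"api": "jog_arm", "payload": {
  "targets": [
    [[0,0,-0.6,0,0,0],[0.1,0,-0.8,0,0,0],[0.1,0,-0.8,0,0,0],[0.1,0,-0.8,0,0,0],[0.1,0,-0.8,0,0,0]]
  ]
}}

```text
time: 6.02
tcp_pos: [0.4591, 0.0736, 0.1183]
tcp_rot: [[0.999, 0.038, 0.001], [0.038, -0.999, 0.0], [0.001, -0.0, -1.0]]
force: [1.8, 0.2, 1.2]
width: 0.0004
gripper_force: 0.7
```

Request:
{"api": "jog_arm", "payload": {
  "targets": [
    [[0,0,-0.8,0,0,0],[0,0,-0.8,0,0,0],[0,0,-2.0,0,0,0],[0,0,-3.0,0,0,0],[0,0,-3.0,0,0,0]]
  ]
}}

```text
time: 6.65
tcp_pos: [0.4587, 0.0736, 0.2156]
tcp_rot: [[0.999, 0.038, 0.0], [0.038, -0.999, 0.0], [0.0, -0.0, -1.0]]
force: [0.0, -0.4, -0.8]
width: 0.0003
gripper_force: 0.0
```

Request:
{"api": "jog_arm", "payload": {
  "targets": [
    [[0,0,-1.0,0,0,0],[0,0,0,0,0,0],[0,0,0,0,0,0],[0,0,0,0,0,0],[0,0,0,0,0,0]]
  ]
}}

```text
time: 7.28
tcp_pos: [0.4587, 0.0736, 0.2231]
tcp_rot: [[0.999, 0.038, -0.001], [0.038, -0.999, -0.0], [-0.001, -0.0, -1.0]]
force: [0.6, -0.2, -0.7]
width: 0.0004
gripper_force: 0.0
```

```bash
python3 -c "
from h import *
rel([.455,.0755,.22])
from workcell import capture
c=capture('wrist');s=capture('side')
cv2.imwrite('pics/w4.png',np.hstack([cv2.resize(c['frame'],(480,300)),cv2.resize(s['frame'][110:300,180:380],(316,300))]))"
```

```text
7.275 tcp [0.4587 0.0736 0.2231] yaw 0.0378 z [-0.001 -0.    -1.   ] w 0.0004116420619103748 F [ 0.6 -0.2 -0.7] cm [-0.36 -0.2   0.31]
```

View pics/w4.png

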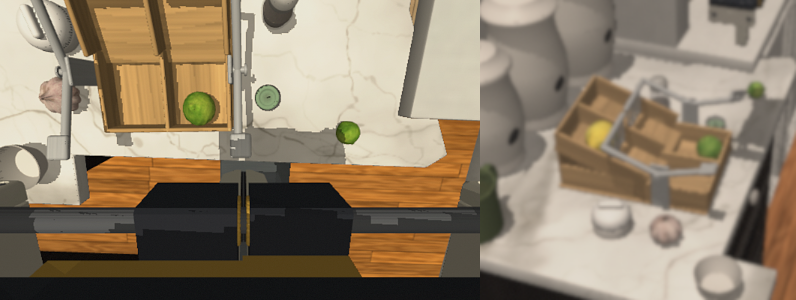

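The lime rests in the right catch compartment at (198,108), and the right pad is back at its starting place at (241,143) with the gate bar down. The lemon and the bystanders haven't moved, and the robot touches nothing.

```bash
python3 -c "
from workcell import finish_job
print(finish_job())"
```

```text
the job is handed in; nothing more can be done
None
```

The lime is in the right catch compartment with its gate closed again, the lemon is still behind its gate with its lever unpressed, nothing else was disturbed as far as the pictures show, and the job is handed in at about 7.3 s.

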